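Index the dial table to its next slot

ROBOT

A 6-joint arm with a two-finger parallel gripper is mounted at the origin on the work surface. World frame = base frame: x ahead of the robot, y to its left, z up, the work surface at z = 0. Lengths are in m, angles in rad, forces in N, time in s.
With the tool pointing down it reaches from about 0.375 to 0.925 m from the base axis. Payload 5.7 kg.
Tool frame: the origin (TCP) lies midway between the tips of the shut fingers; the grasp point (between the pads) lies 19 mm behind it; z points along the fingers, y is the line along which they close (so a half turn about z gives the same grasp; the last joint's range is limited). The gripper opens to 88 mm and grips with 3 to 60 N. Pads are 20 mm wide; open, the fingers measure 115 mm over their backs; the gripper's body (75 mm by 178 mm) begins 61 mm behind the grasp point.
Start: joints at [-1.438, 0.359, 1.51, -0, 1.272, -0.115], TCP at [0.147, -0.582, 0.223] pointing down, gripper open.
Joint ranges: [-2.97, 2.97], [-1.01, 2.36], [0.21, 2.38], [-0.96, 4.11], [0.2, 2.71], [-2.98, 2.98]. Speed limits (rad/s): [2.39, 2.39, 3.14, 3.14, 3.14, 3.14].

INTERFACE

Orientations are given as a unit quaternion [x, y, z, w].
In Python, from bench import move_ptp, servo_line, goto_joints, move_gripper, sleep, inverse_kinematics, capture, PlanningError, close_job, spot_in, silhouettes, current_clock, current_joint_pos, current_qvel, current_joint_torque, current_position, current_orientation, current_force, current_torque, current_finger_gap, current_grip_force gives the robot as it stands. Calls block until the motion is done:
- move_ptp(position, orientation): joint-space move of the TCP to a pose.
- servo_line(position, orientation=None, rate=0.15, contact_N=None): straight line of the TCP; orientation=None keeps the orientation; rate is the mean speed in m/s. With contact_N (N) it stops when the force on the tool has changed by that much, and returns True; else False.
- goto_joints(angles): joint-space move.
- move_gripper(opening): finger opening in m; the grip force is fixed at half the most; returns when the fingers have stopped.
- sleep(seconds).
- inverse_kinematics(position, orientation): joint angles nearest the present ones, or None.
- capture(name): name is "scene" or "top" or "wrist"; returns a dict with "image" (400x640x3 uint8, blue, green, red), "range_z" (400x640 float32, m along the optical axis (not along the pixel's ray), 0 where there is no reading), "intrinsics" (3x3 intrinsics, pixels), "k1" (the pictures are not rectified: a ray, as slopes to the right and down, at radius r is drawn at 1 + k1 r^2 times it, then the intrinsics apply), "R" (3x3) and "t" (3): a world point X has camera coordinates R X + t. Camera axes: x right, y down, z forward; pixel columns grow to the right and rows downward; lengths in m; the calibration is good to about 2 mm. A picture is of the moment at which its call begins.
A pose or a line that the arm cannot do raises PlanningError and nothing moves.
- close_job(): hands the job in; it is judged then, once.
Trained networks look in the newest picture that a camera, given by its name, has taken for a name from the list of things; names that differ only in an ending like _2 or _b are one class to them, and where a whole thing is asked for, a point or a joint stands for the part that bears it (a point fixed in the world has none). Each returns a list of dicts, best first, with "conf" (0 to 1); they miss things now and then, are a little off and sometimes report something else, mostly with a low value. They report only what shows in the picture. A call takes as long as a camera call.
- spot_in(camera, query): "xy" ([column, row] in pixels, amid what is visible of it).
- silhouettes(camera, query): "region" (400x640 bool, what is visible of it) and "xy" ([column, row] in pixels, amid what is visible of it).
Readings, each from a call of its own:
- current_clock(): time.
- current_joint_pos(): joint angles.
- current_qvel(): joint speeds.
- current_joint_torque(): joint torques, N m.
- current_position(): TCP position.
- current_orientation(): TCP orientation.
- current_force(): force on the tool from outside, world axes, zero at the start.
- current_torque(): the same for the moment, N m.
- current_finger_gap(): finger opening in m.
- current_grip_force(): force on a finger pad.
Only numpy, scipy, OpenCV 4.12 (cv2) and the standard library are available. Lean on these libraries where they do the work, as an engineer would, in place of code of your own. Each camera call takes 0.05 s, during which the arm holds its last target. There are 200 camera calls.

TASK

Index the clockmaker's round work table on by one station: with a fingertip press the plunger on its lug in, turn the table clockwise (seen from above) to the very next slot of the index plate, and let the plunger spring fully home in it. Do not turn it the other way or past that slot, do not grip the plunger between the fingers, and leave the things lying about the table where they are.

Things in the scene. Friction and masses are not known exactly. Their poses are not given: they have to be found in the camera images.
- index_base: Fixed grey iron base bolted to the bench, round foot 176 mm across, anywhere in front of the robot, any yaw. Origin: centre of its underside on the bench, on the turning axis, z up. The steel index plate (173 mm across, top 46 mm above the bench) belongs to it; twelve slots 8 mm wide in its rim stand 30 degrees (0.5236 rad) apart.
- table_axis (a point): Point on the vertical turning axis at the upper face of the turning table (aluminium disc 144 mm across, 66 mm above the bench). Turns with it: x points level from the axis to the lug and plunger, z up. A brass dial blank is clamped on the table by a knurled nut; the clamp stud's top, the highest point in the middle, is 91 mm above the bench.
- turntable (a joint): Angle of the turning table in rad, 0 at the start (plunger seated in a slot), growing clockwise seen from above; the next slot is at 0.5236. With the plunger clear of the slots the table turns very lightly (about 0.2 N sideways at the plunger); with the plunger let go between slots it drags (2 to 4 N). Locked in a slot it has about 0.01 rad of play.
- plunger_top (a point): Centre of the flat rubber-faced top of the black plunger cap (34 mm across, 10 mm thick), 100 mm from the turning axis, 98 mm above the bench when not pressed, with 12 mm clear below the cap. Moves with plunger and table; z up. Pressing straight down lowers the plunger's tooth out of its slot and frees the table; a fingertip pressing on the rubber carries the lug round by friction.
- lug_end (a point): Middle of the outer end face of the lug, the aluminium arm of the turning table that carries the plunger: 114 mm from the turning axis, 57 mm above the bench. The lug is 34 mm wide, its top 66 mm and its underside 48 mm above the bench; a steel bush 29 mm across on it, under the cap, reaches 76 mm.
- plunger (a joint): How far the plunger is pressed in, in m: 0 = fully home in a slot, 0.011 = at its stop; clear of the slot from about 0.0075. The spring pushes up with 4 N at 0 and 8 N at 0.011. Let go between slots it rubs under the plate (about 0.0075) and springs into the next slot that comes; let go within about 1.5 degrees of a slot it draws the table into line.
- loupe: Bystander: loose black eyeglass loupe, 38 mm across, 32 mm tall, standing on the bench. Origin: centre of its underside.
- jar: Bystander: loose small glass jar with an aluminium lid, 42 mm across, 46 mm tall. Origin: centre of its underside.
- screwdriver: Bystander: loose screwdriver, 150 mm long, lying on the bench along its own x, handle to -x. Origin: about the middle of its underside.
- barrel: Bystander: loose brass spring barrel, 48 mm across, 28 mm tall, standing on the bench. Origin: centre of its underside.

How it is judged:
On the way:
1. the plunger is pressed in far enough to free the table (value of joint plunger above 0.007 m and value of joint turntable below 0.15 rad), for 0.05 s.
At the end, for the whole second after the job is handed in: The table stands at rest one slot (30 degrees) clockwise of where it began, within 0.03 rad, the plunger has sprung home to within 1.5 mm, and the loupe, jar, screwdriver and barrel are within 20 mm of where they were (value of joint turntable between 0.4936 and 0.5536 rad and value of joint plunger below 0.0015 m and velocity of joint turntable between -0.05 and 0.05 rad/s and distance of each of loupe, jar, screwdriver, barrel from where it was at the start of the episode below 0.02 m); the robot touches nothing.
It fails at once if the table is turned past the next slot (value of joint turntable above 0.75 rad).
It fails at once if the table is turned the other way (value of joint turntable below -0.15 rad).
It fails at once if the plunger cap is taken between the fingers (horizontal distance between the grasp point and plunger_top below 0.012 m and z of the grasp point in the frame of plunger_top below 0.011 m).
It fails at once if a bystander is lifted or shoved away (distance of any of loupe, jar, screwdriver, barrel from where it was at the start of the episode above 0.04 m or height (world z) of any of loupe, jar, barrel above 0.015 m or height (world z) of screwdriver above 0.025 m).
It also fails if it takes over 38 s, if anything falls off the work surface, if the arm or the gripper's body presses on something with over 40 N, if the wrist force passes 120 N, or if a joint passes its speed limit or range.

## Working session

There is one attempt and no reset: what is moved stays moved. The work goes in short steps, each a Python script; the robot and the scene stay as the last script left them, time stands still between calls to the robot, and variables do not carry over. Pictures are saved under pics/ and viewed, at most 10 in all, crops included, and the job is handed in when it is done.

```bash
mkdir -p pics; cat > h.py <<'E'
import numpy as np, cv2
from bench import *
def world(c,u,v,d):
    K=c["intrinsics"];x=(u-K[0,2])/K[0,0];y=(v-K[1,2])/K[1,1];a,b=x,y
    for _ in range(10):
        s=1+c["k1"]*(a*a+b*b);a,b=x/s,y/s
    return (np.stack([a*d,b*d,d*np.ones_like(a)],-1)-c["t"])@c["R"]
def cloud(c,m=None):
    d=c["range_z"];ok=d>0
    if m is not None: ok&=m
    v,u=np.nonzero(ok);return world(c,u.astype(float),v.astype(float),d[v,u]),u,v
E
python3 - <<'E'
from h import *
for n in("top","scene"):
    c=capture(n);cv2.imwrite(f"pics/{n}0.png",c["image"])
    for q in("plunger_top","lug_end","index_base","table_axis","loupe","jar","screwdriver","barrel"):
        for r in silhouettes(n,q)[:2]:
            P,_,_=cloud(c,r["region"]);u,v=r["xy"]
            print(n,q,round(r["conf"],2),np.round(r["xy"]),len(P),np.round(np.median(P,0),3) if len(P) else "",np.round(np.percentile(P[:,2],95),3) if len(P) else "")
        for r in spot_in(n,q)[:1]: print("   spot",np.round(r["conf"],2),np.round(r["xy"]))
print(current_clock())
E
```

```text
top plunger_top 0.66 [299. 144.] 118 [0.686 0.019 0.098] 0.1
   spot 0.7 [296. 144.]
top lug_end 0.65 [301. 183.] 2796 [0.591 0.012 0.068] 0.093
   spot 0.8 [301. 181.]
top index_base 0.97 [300. 187.] 3913 [0.584 0.011 0.066] 0.081
top index_base 0.44 [301. 183.] 2839 [0.59  0.012 0.068] 0.091
top table_axis 0.56 [300. 186.] 2808 [0.59  0.014 0.068] 0.092
   spot 0.87 [300. 185.]
top loupe 0.54 [193. 197.] 184 [0.565 0.292 0.031] 0.034
   spot 0.59 [191. 198.]
top jar 0.5 [180. 246.] 283 [0.435 0.309 0.045] 0.048
   spot 0.49 [180. 245.]
top screwdriver 0.53 [457. 201.] 347 [ 0.55  -0.404  0.021] 0.026
   spot 0.86 [460. 202.]
top barrel 0.72 [422. 245.] 255 [ 0.441 -0.312  0.02 ] 0.026
   spot 0.72 [193. 196.]
scene plunger_top 0.75 [332. 222.] 1838 [0.61  0.015 0.067] 0.095
scene plunger_top 0.58 [330. 242.] 126 [0.691 0.018 0.097] 0.1
   spot 0.46 [332. 239.]
scene lug_end 0.57 [332. 223.] 1765 [0.61  0.015 0.067] 0.095
   spot 0.91 [335. 221.]
scene index_base 0.64 [331. 231.] 2823 [0.625 0.018 0.065] 0.08
   spot 0.75 [332. 230.]
scene table_axis 0.94 [334. 221.] 1793 [0.61  0.015 0.067] 0.095
   spot 0.65 [337. 223.]
scene loupe 0.45 [434. 238.] 130 [0.576 0.29  0.03 ] 0.034
   spot 0.67 [432. 244.]
scene jar 0.47 [440. 211.] 205 [0.446 0.314 0.032] 0.047
scene jar 0.36 [433. 236.] 118 [0.576 0.29  0.03 ] 0.034
scene screwdriver 0.49 [199. 204.] 122 [ 0.559 -0.402  0.02 ] 0.026
   spot 0.49 [200. 206.]
scene barrel 0.68 [240. 183.] 159 [ 0.448 -0.312  0.015] 0.023
   spot 0.63 [242. 187.]
1.7
```

View pics/top0.png

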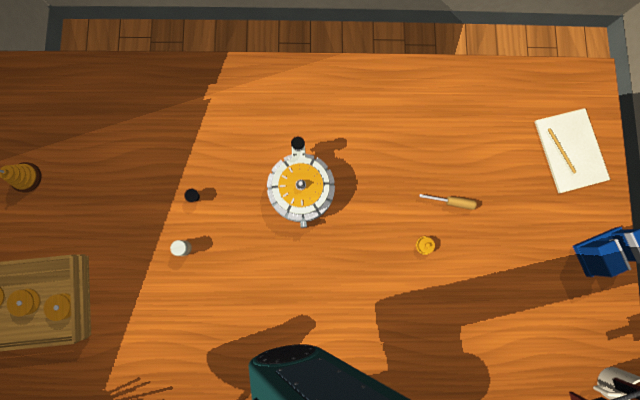

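View pics/scene0.png

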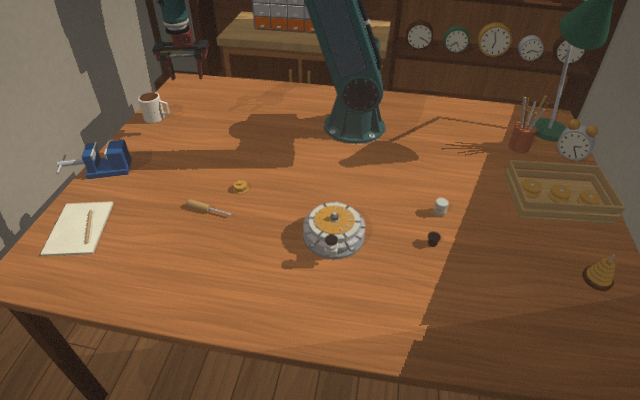

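Both views agree: the table centre is at top (301,185) and the black cap at top (298,144), on the side away from the robot. That puts the plunger at about (0.688, 0.018). The bystanders are well clear. Next I'll shut the fingers and check from the wrist camera.

```bash
cat >> h.py <<'E'
from scipy.spatial.transform import Rotation as R_
def down(yaw): # tool z down, tool x at heading yaw
    return (R_.from_euler('z',yaw)*R_.from_euler('x',np.pi)).as_quat()
def measure(c,a0,p0):
    """axis from the table's 66 mm face, cap from its 98 mm top"""
    P,_,_=cloud(c)
    q=P[(abs(P[:,2]-.098)<.006)&(np.hypot(*(P[:,:2]-p0).T)<.03)]
    t=P[(P[:,2]>.060)&(P[:,2]<.085)&(np.hypot(*(P[:,:2]-a0).T)<.085)]
    f=lambda X:(np.array(cv2.minEnclosingCircle(X[:,:2].astype(np.float32))[0]),cv2.minEnclosingCircle(X[:,:2].astype(np.float32))[1])
    return q,t,f(q) if len(q) else None,f(t) if len(t) else None
E
python3 - <<'E'
from h import *
print(R_.from_quat(current_orientation()).as_matrix().round(2))
for y in (0,np.pi/2,-np.pi/2,np.pi):
    print(y,inverse_kinematics([.64,.017,.33],down(y)))
move_gripper(0)
y=0 if inverse_kinematics([.64,.017,.33],down(0)) is not None else np.pi
move_ptp([.62,.017,.33],down(y))
c=capture("wrist");cv2.imwrite("pics/w0.png",c["image"])
q,t,fq,ft=measure(c,np.array([.588,.012]),np.array([.688,.018]))
print(len(q),len(t),fq,ft,q[:,2].mean() if len(q) else 0,q.mean(0) if len(q) else 0)
for n in("plunger_top","table_axis","lug_end"):
    for r in spot_in("wrist",n)[:2]:
        u,v=r["xy"];d=c["range_z"][int(v),int(u)];print(n,r,world(c,u,v,d))
print(current_clock(),current_position(),current_joint_pos())
E
```

```text
[[ 0.97  0.25 -0.  ]
 [ 0.25 -0.97  0.  ]
 [-0.   -0.   -1.  ]]
0 [-8.12708592e-02  3.47055235e-01  1.26460790e+00 -4.44089210e-16
  1.52992952e+00  1.48952547e+00]
1.5707963267948966 [-0.08127086  0.34705523  1.2646079   0.          1.52992952 -0.08127086]
-1.5707963267948966 None
3.141592653589793 [-0.08127086  0.34705523  1.2646079   0.          1.52992952 -1.65206719]
700 9113 (array([0.68893349, 0.01740745]), 0.01693759672343731) (array([0.59559953, 0.00983336]), 0.07806235551834106) 0.09759608126307581 [0.68920645 0.01728073 0.09759608]
plunger_top {'xy': [319.9, 106.6], 'conf': 0.93} [0.68929009 0.01518092 0.09702375]
table_axis {'xy': [323.4, 179.0], 'conf': 0.87} [0.60116538 0.01082462 0.07246687]
lug_end {'xy': [322.2, 179.0], 'conf': 0.87} [0.60110082 0.01233013 0.0721282 ]
5.9583 [0.61998244 0.01640421 0.32990384] [-8.48368105e-02  3.15707935e-01  1.31075237e+00 -5.39016573e-05
  1.51529915e+00  1.48683687e+00]
```

View pics/w0.png

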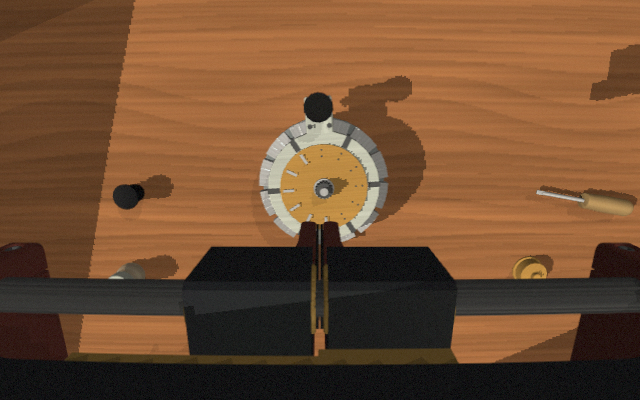

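The wrist view shows the cap at (319,106) and the stud at (323,188). The cap fits at (0.689, 0.0173) with a radius of 16.9 mm, which matches the given size. I'll refine the axis from the stud and the plate, then press.

```bash
python3 - <<'E'
from h import *
c=capture("wrist");P,_,_=cloud(c)
d=np.hypot(*(P[:,:2]-[.59,.012]).T)
s=P[(d<.02)&(P[:,2]>.086)&(P[:,2]<.097)];st=s[:,:2].mean(0)
cap=np.array([.689,.0174])
for _ in range(1):
    u=cap-st
print("stud",len(s),st,s[:,2].max(),"dist",np.linalg.norm(u))
# reconcile: radius is 100 mm
u/=np.linalg.norm(u);mid=(cap+st)/2;cap2,ax=mid+.05*u,mid-.05*u
print(cap2,ax)
if abs(np.linalg.norm(cap-st)-.1)>.005: raise SystemExit
np.save("geo.npy",np.r_[cap,ax])
move_ptp([*cap,.125],down(0))
f0=np.array(current_force())
hit=servo_line([*cap,.090],rate=.02,contact_N=1.5)
p=np.array(current_position());print(hit,p,np.array(current_force())-f0,current_clock())
if not hit: raise SystemExit
z=p[2]-.0
servo_line([*cap,min(z,.0985)-.0092],rate=.02)
print(current_position(),np.array(current_force())-f0,current_clock())
E
```

```text
stud 58 [0.58968828 0.01023936] 0.09282162106738892 dist 0.09956953704588703
[0.68921467 0.01741548] [0.5894736  0.01022388]
True [0.68894539 0.01738927 0.09740714] [-1.20201452e-03 -6.67366384e-01  3.20994831e+00] 8.125
[0.68899954 0.01739647 0.08840706] [-2.43745968  0.82371402  6.32090743] 8.7167
```

```bash
python3 - <<'E'
from h import *
g=np.load("geo.npy");cap,ax=g[:2],g[2:]
servo_line([*cap,.0878],rate=.02)
print(current_position(),current_force())
r=.0998;a0=np.arctan2(*(cap-ax)[::-1])
def at(th): return ax+r*np.array([np.cos(a0-th),np.sin(a0-th)])
for k in range(1,6):
    th=np.radians(6*k);servo_line([*at(th),.0878],down(-th),rate=.03)
    print(6*k,np.round(current_position(),4),np.round(current_force(),2),current_clock())
c=capture("scene");cv2.imwrite("pics/s1.png",cv2.resize(c["image"][170:290,260:420],None,fx=4,fy=4))
c=capture("top")
P,_,_=cloud(c)
E
```

```text
[0.68899368 0.01739444 0.08808358] [-0.55743307  0.29275372  6.61635808]
6 [0.6892 0.0068 0.0881] [-0.42 -0.23  6.76] 9.4667
12 [ 0.6882 -0.0036  0.0881] [-1.31  0.01  7.54] 9.9667
18 [ 0.6862 -0.0138  0.0881] [-1.17 -0.87  6.58] 10.4667
24 [ 0.6831 -0.0237  0.088 ] [-1.2   0.02  6.84] 10.9667
30 [ 0.679  -0.0333  0.088 ] [-1.25  0.76  6.75] 11.4667
```

View pics/s1.png

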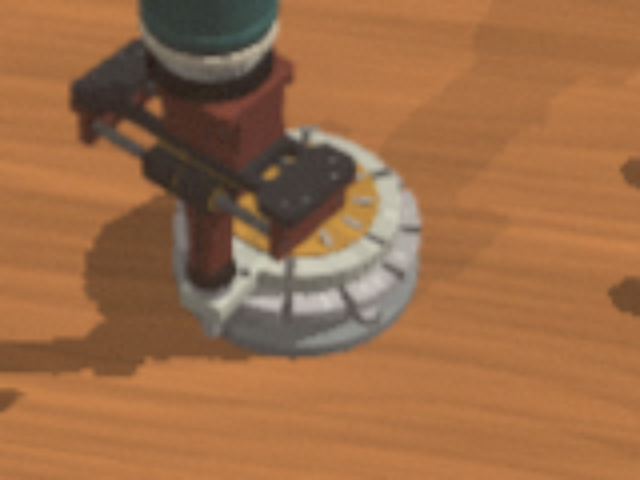

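The lug (crop 220,300) has come round with the fingertip still on its cap. I'll let go slowly, then look from the wrist.

```bash
python3 - <<'E'
from h import *
g=np.load("geo.npy");cap,ax=g[:2],g[2:]
p=np.array(current_position())
servo_line([p[0],p[1],.105],rate=.02)
servo_line([p[0],p[1],.15],rate=.1)
move_ptp([.615,.005,.33],down(0))
c=capture("wrist");cv2.imwrite("pics/w2.png",cv2.resize(c["image"][60:260,220:430],None,fx=3,fy=3))
q,_,fq,_=measure(c,ax,p[:2])
v=fq[0]-ax;v0=cap-ax
print(fq,np.median(q[:,2]),"turn",np.degrees(np.arctan2(v0[1],v0[0])-np.arctan2(v[1],v[0])),np.linalg.norm(v),current_clock())
for n in("loupe","jar","screwdriver","barrel"):
    capture("top");print(n,[np.round(r["xy"]) for r in spot_in("top",n)[:2]])
E
```

```text
(array([ 0.67919672, -0.03344628]), 0.017022384330630302) 0.09785071379552161 turn 30.077222722770284 0.09978637116400785 14.025
loupe [array([321., 152.])]
jar []
screwdriver []
barrel [array([425., 247.])]
```

View pics/w2.png

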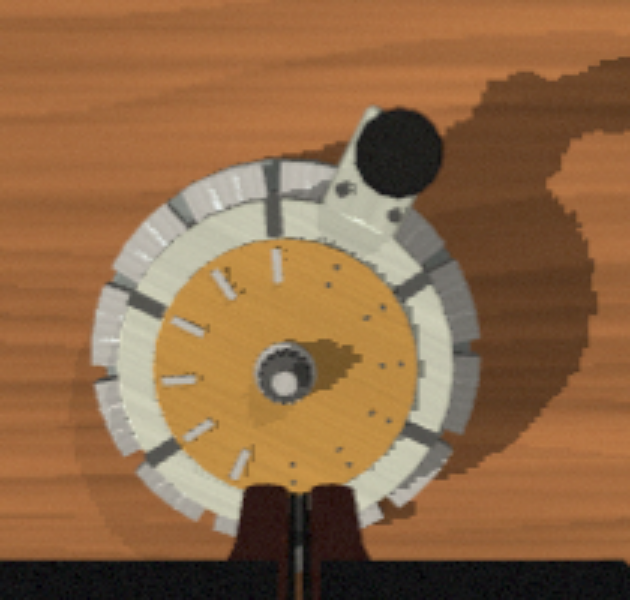

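The lug (crop 375,190) now stands one slot on. The turn measures 30.1° and the cap top is back at 97.9 mm, against 97.6 mm before pressing, so the plunger is home. The robot is clear and never went near the bystanders, so I'm handing in.

```bash
python3 -c "
from bench import *
print(close_job())"
```

```text
the job is handed in; nothing more can be done
None
```

The table is turned one station clockwise (measured 30.1°) with the plunger sprung home, nothing near the bystanders was touched, and the job is handed in; no verdict was returned.

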